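# Lock the drawer cabinet with its long pin

### The arm

A 6-joint arm with a two-finger parallel gripper is mounted at the origin on the work surface. World frame = base frame: x ahead of the robot, y to its left, z up, the work surface at z = 0. Lengths are in m, angles in rad, forces in N, time in s.
With the tool pointing down it reaches from about 0.35 to 0.975 m from the base axis. Payload 4.9 kg.
Tool frame: the origin (TCP) lies on the mounting face of the last link; the fingertips stand 173 mm ahead of it and the grasp point (between the pads) lies ctrl.pinch_z ahead of it (ctrl.pinch_z is the distance from the TCP to the grasp point, in m); z points along the fingers, y is the line along which they close (so a half turn about z gives the same grasp; the last joint's range is limited). The gripper opens to 85 mm and grips with 20 to 120 N. Pads are 22 mm wide; open, the fingers measure 114 mm over their backs; the gripper's body (76 mm by 85 mm) begins 54 mm behind the grasp point. The pads swing forward as they close: fully open they stand 13 mm farther back than shut.
Start: joints at [-1.418, 0.053, 1.613, -0, 1.476, -0.119], TCP at [0.168, -0.602, 0.405] pointing down, gripper open.
Joint ranges: [-3.01, 3.01], [-1.01, 2.22], [0.06, 2.58], [-1.02, 4.17], [0.09, 2.62], [-3.14, 3.14]. Speed limits (rad/s): [2.57, 2.57, 3.14, 3.14, 3.14, 3.14].

### API

Orientations are given as a rotation vector (axis times angle).
In Python, from station import telemetry, eyes, ctrl gives the robot as it stands.
- The arm moves only by the tool apply_moves, never from a script. Its argument "plan" is a list of rows, each a list of 5 numbers: the finger opening in m, from 0 to 0.0854, then the shift along the tool's x, y, z in m, then the turn about the tool's z in rad. In form: [[jaw, x, y, z, roll], ...]. A call has 1 to 12 rows; each row is the pose to reach, as a shift and turn from the pose commanded when the call began, along the tool's axes at that moment; what a row does not reach only later rows make up. A row lasts 1/12 s, in which the tool goes at most 41.7 mm and 7.16 degrees, less where a joint would pass 70% of its speed; a pose out of reach is approached as far as the arm can. A call with a gripper value outside its range is refused whole. The fingers move at their own pace and stop on an object; "newtons" is the grip in N (left out, the last holds). Time passes only in rows, so rows that repeat a pose let the fingers close. It gives the time, the measured TCP pose, the force, the opening and the grip force at its end, in the units of the state.
- telemetry.get_obs(): the state, without advancing time (a new reading comes with each control period).
- eyes.get_image(name): name is "scene" or "top" or "wrist"; returns a dict with "img" (420x560x3 uint8, blue, green, red), "range_z" (420x560 float32, m along the optical axis (not along the pixel's ray), 0 where there is no reading), "K" (3x3 intrinsics, pixels), "dist_coeffs" ([k1, k2, p1, p2, k3] as OpenCV has them; the pictures are not rectified), "pose" (4x4, takes a point from camera to world coordinates); the wrist camera has in their place "hand_eye" (4x4, takes a point from camera to tool coordinates, whose origin is the TCP and whose axes are the flange's). Camera axes: x right, y down, z forward; pixel columns grow to the right and rows downward; lengths in m; the calibration is good to about 2 mm. A picture is of the moment at which its call begins: read the wrist's pose just before it.
- ctrl.finish_job(): hands the job in; it is judged then, once.
Trained networks look in a picture, given as the dict that the camera call returned (one of the last four; its "shot" number tells which), for a name from the list of things; names that differ only in an ending like _2 or _b are one class to them, and where a whole thing is asked for, a point or a joint stands for the part that bears it (a point fixed in the world has none). Each returns a list of dicts, best first, with "confidence" (0 to 1); they miss things now and then, are a little off and sometimes report something else, mostly with a low value. They report only what shows in the picture. A call takes as long as a camera call.
- eyes.search_frame(thing, picture): "box" ([left, top, right, bottom] in pixels, round what is visible of it).
- eyes.outline_of(thing, picture): "region" (420x560 bool, what is visible of it) and "box" ([left, top, right, bottom] in pixels, round what is visible of it).
- eyes.tip_of(thing, picture): "point" ([column, row] in pixels: a listed point, or the origin of a listed thing).
The state is a dict: "t": time; "q": joint angles; "dq": joint speeds; "effort": joint torques, N m; "tool_pos": TCP position; "tool_rot": TCP orientation; "contact_force": force on the tool from outside, world axes, zero at the start; "wrist_torque": the same for the moment, N m; "opening": finger opening in m; "grip_force": force on a finger pad.
Only numpy, scipy, OpenCV 4.12 (cv2) and the standard library are available. Lean on these libraries where they do the work, as an engineer would, in place of code of your own. Each camera call takes 0.05 s, during which the arm holds its last target. There are 200 camera calls.

### The job

Lock the two drawers of the grey steel cabinet: take the long locking pin out of the wooden block and thread it straight down through the upper eye and then the lower eye on the cabinet's front, lowering it (not dropping it) until its collar rests on the upper eye, then let go. Leave the short pin standing in the block.

Things in the scene. Friction and masses are not known exactly. Their poses are not given: they have to be found in the camera images.
- long_pin: Long steel locking pin, loose, 0.2 kg, upright in a blind hole (14.5 mm wide, 35 mm deep) of a wooden block. From the bottom: shaft 12 mm diameter, 105 mm long; collar 48 mm diameter, 6 mm thick; round grip knob 18 mm diameter, 46 mm tall. Origin: centre of the shaft's bottom end, 10 mm above the work surface at the start; z up the pin: collar underside at 105 mm, knob from 111 to 157 mm.
- short_pin: Short pin, a bystander: same shaft diameter, collar, knob and origin, but shaft only 50 mm long (102 mm in all), so it stands 55 mm lower. It, the long pin and a black-handled socket driver (148 mm tall, 28 mm wide) stand in any order in the block's three holes, in a row 80 mm apart; block 60 x 230 mm, 45 mm tall.
- upper_eye (a point): Centre of the upper eye at its top face, 130 mm above the work surface, flush with the cabinet's top: a round 28 mm hole in a 64 x 64 x 5 mm steel plate sticking out of the cabinet's front, hole centre 32 mm from the front face. The fixed cabinet is 240 mm wide, 180 deep, 130 tall, nothing on top. z up; x points from the cabinet's front to its back.
- lower_eye (a point): Centre of the lower eye at its top face, 65 mm above the work surface: the same plate and 28 mm hole, straight below the upper eye. With the long pin's collar on the upper eye, the pin's bottom end is 40 mm below this point.

How it is judged:
On the way, in this order (a step that is already met when the one before it is completed fails the run):
1. the long pin is lifted out of the block (height (world z) of long_pin above 0.055 m), for 0.1 s.
2. the long pin's bottom end is through the upper eye (horizontal distance between long_pin and upper_eye below 0.012 m and z of long_pin in the frame of upper_eye below -0.015 m), for 0.05 s.
At the end, for the whole second after the job is handed in: The long pin hangs at rest through both eyes: its bottom end is within 12 mm of the lower eye's axis and at least 33 mm below the lower eye (collar within 7 mm of the upper eye), upright within 10 degrees; the short pin still stands in its hole, moved less than 30 mm (horizontal distance between long_pin and lower_eye below 0.012 m and z of long_pin in the frame of lower_eye below -0.033 m and z of long_pin in the frame of upper_eye below -0.098 m and angle between long_pin's own z axis and vertical below 0.17 rad and linear speed of long_pin below 0.02 m/s and angle between short_pin's own z axis and vertical below 0.2 rad and height (world z) of short_pin below 0.025 m and distance of short_pin from where it was at the start of the episode below 0.03 m); the robot touches nothing.
It fails at once if the long pin is dropped into the eyes (falls faster than 0.8 m/s) (horizontal distance between long_pin and upper_eye below 0.015 m and z of long_pin in the frame of upper_eye below -0.01 m and linear speed of long_pin above 0.8 m/s).
It fails at once if the short pin is moved more than 30 mm (distance of short_pin from where it was at the start of the episode above 0.03 m).
It also fails if it takes over 40 s, if anything falls off the work surface, if the arm or the gripper's body presses on something with over 40 N, if the wrist force passes 120 N, or if a joint passes its speed limit or range.

## Working session

There is one attempt and no reset: what is moved stays moved. The work goes in short steps, Python scripts to look and compute and a tool call to move; the robot and the scene stay as the last step left them, time stands still between calls to the robot, and variables do not carry over. Pictures are saved under pics/ and viewed, at most 10 in all, crops included, and the job is handed in when it is done.

Besides the shell and the picture viewer there is one more tool, called after ">>>" as name(argument=value, ...), one argument or row to a line, values as JSON. apply_moves: Moves the arm, as the interface text tells. Its arguments: {"type":"object","properties":{"plan":{"type":"array","items":{"type":"array","items":{"type":"number"}}},"newtons":{"type":"number"}},"required":["plan"]}

```bash
mkdir -p pics
cat > h.py <<'E'
import numpy as np, cv2
from scipy.spatial.transform import Rotation as R
from station import telemetry, eyes, ctrl
def shot(n):
    o=telemetry.get_obs(); p=eyes.get_image(n)
    if 'pose' in p: p['T']=np.array(p['pose'])
    else:
        T=np.eye(4);T[:3,:3]=R.from_rotvec(o['tool_rot']).as_matrix();T[:3,3]=o['tool_pos'];p['T']=T@np.array(p['hand_eye'])
    return p
def ray(p,uv):
    n=cv2.undistortPoints(np.array(uv,float).reshape(-1,1,2),p['K'],np.array(p['dist_coeffs'],float)).reshape(-1,2)
    return p['T'][:3,3], np.c_[n,np.ones(len(n))]@p['T'][:3,:3].T
def atz(p,uv,z):
    c,d=ray(p,uv); return c+d*((z-c[2])/d[:,2])[:,None]
def cloud(p):
    v,u=np.mgrid[0:420,0:560]; uv=np.c_[u.ravel(),v.ravel()]
    c,d=ray(p,uv); return (c+d*p['range_z'].reshape(-1,1)).reshape(420,560,3)
def totool(dw):
    return R.from_rotvec(telemetry.get_obs()['tool_rot']).as_matrix().T@np.array(dw)
E
python3 - <<'E'
from h import *
np.set_printoptions(precision=4,suppress=True)
o=telemetry.get_obs();print(o['t'],o['tool_pos'],R.from_rotvec(o['tool_rot']).as_matrix(),ctrl.pinch_z)
ims=[]
for n in ['scene','top','wrist']:
    p=shot(n); im=p['img'].copy(); C=cloud(p); print(n,p['T'][:3,3])
    for th in ['long_pin','short_pin','upper_eye','lower_eye']:
        for r in eyes.tip_of(th,p)[:2]:
            u,v=r['point']; z={'long_pin':.01,'short_pin':.01,'upper_eye':.13,'lower_eye':.065}[th]
            print(' tip',th,r['confidence'],r['point'],atz(p,[r['point']],z)[0]); cv2.circle(im,(int(u),int(v)),3,(0,0,255),1)
        if 'pin' in th:
            for r in eyes.outline_of(th,p)[:2]:
                m=r['region']&(p['range_z']>0); q=C[m]
                if len(q)==0: continue
                zt=np.percentile(q[:,2],98); k=q[q[:,2]>zt-.012]
                print(' out',th,r['confidence'],r['box'],'ztop',zt,'mean top',k.mean(0))
                b=[int(x) for x in r['box']];cv2.rectangle(im,b[:2],b[2:],(0,255,0) if th[0]=='l' else (255,0,0),1)
    cv2.imwrite(f'pics/{n}0.png',im)
E
```

```text
0.0 [ 0.1677 -0.6018  0.4034] [[ 0.9633  0.2685 -0.0003]
 [ 0.2685 -0.9633  0.0021]
 [ 0.0002 -0.0021 -1.    ]] 0.1547
scene [ 1.0756 -0.3757  0.7518]
 tip long_pin 0.8 [185.3, 280.4] [ 0.5177 -0.3019  0.01  ]
 out long_pin 0.76 [162.6, 230.8, 189.7, 270.9] ztop 0.1683117611757256 mean top [ 0.5201 -0.3049  0.1645]
 tip short_pin 0.63 [220.2, 268.7] [ 0.5229 -0.22    0.01  ]
 out short_pin 0.77 [207.2, 239.0, 226.7, 265.1] ztop 0.11382245962756819 mean top [ 0.5316 -0.2259  0.1112]
 tip upper_eye 0.94 [367.7, 192.6] [0.5658 0.1397 0.13  ]
 tip lower_eye 0.89 [362.6, 212.4] [0.5649 0.1386 0.065 ]
 tip lower_eye 0.32 [220.0, 271.9] [ 0.5715 -0.2352  0.065 ]
top [ 0.3665 -0.0606  0.8223]
 tip long_pin 0.63 [376.9, 210.8] [ 0.5185 -0.3037  0.01  ]
 out long_pin 0.58 [378.6, 185.6, 403.3, 210.5] ztop 0.16876241497716898 mean top [ 0.5167 -0.3022  0.1663]
 tip short_pin 0.71 [341.2, 213.2] [ 0.5263 -0.2246  0.01  ]
 out short_pin 0.65 [334.1, 196.9, 358.4, 219.3] ztop 0.11398881119703194 mean top [ 0.528  -0.2232  0.1117]
 tip upper_eye 0.83 [161.1, 211.7] [0.5611 0.1319 0.13  ]
 tip lower_eye 0.75 [170.0, 215.3] [0.5688 0.1324 0.065 ]
wrist [ 0.2389 -0.5816  0.3727]
```

View pics/scene0.png

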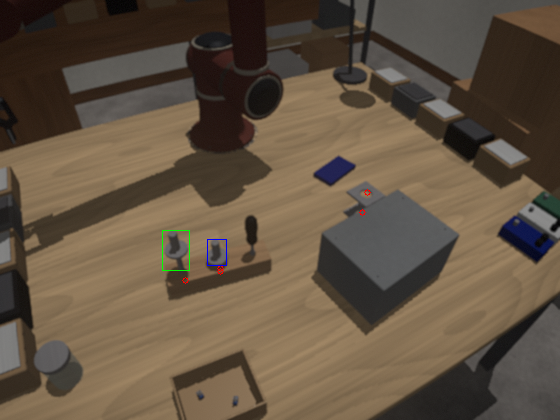

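View pics/top0.png

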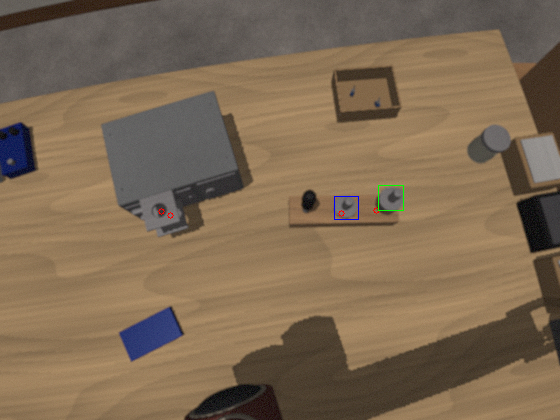

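The scene view shows the long pin at the block's right end (about (177,245)), the short pin in the middle (216,252) and the driver at (251,230). The cabinet's upper eye is at (367,193), facing the robot. The top view agrees, so I'm setting out to look at the pin from close by.

>>> apply_moves(
  plan=[
    [0.085, 0.175, -0.097, 0, 0],
    [0.085, 0.35, -0.193, 0, 0],
    [0.085, 0.35, -0.193, 0, 0],
    [0.085, 0.35, -0.193, 0, 0],
    [0.085, 0.35, -0.193, 0, 0],
    [0.085, 0.35, -0.193, 0, 0],
    [0.085, 0.35, -0.193, 0, 0],
    [0.085, 0.35, -0.193, 0, 0],
    [0.085, 0.35, -0.193, 0, 0],
    [0.085, 0.35, -0.193, 0, 0],
    [0.085, 0.35, -0.193, 0, 0],
    [0.085, 0.35, -0.193, 0, 0],
  ],
  newtons=60,
)

```text
t: 2.05
tool_pos: [0.4538, -0.3212, 0.4047]
tool_rot: [3.112, 0.43, -0.001]
contact_force: [0.2, -0.0, 0.5]
opening: 0.0849
grip_force: 0.0
```

```bash
cat > look.py <<'E'
from h import *
import sys
np.set_printoptions(precision=4,suppress=True)
o=telemetry.get_obs();print(o['t'],o['tool_pos'],o['tool_rot'],o['opening'],o['grip_force'],o['contact_force'])
p=shot('wrist'); im=p['img'].copy(); C=cloud(p); print(p['T'])
for th in sys.argv[2:]:
    if 'eye' in th:
        for r in eyes.tip_of(th,p)[:2]:
            print(th,r['confidence'],r['point'],atz(p,[r['point']],.13 if 'upper' in th else .065)[0]); cv2.circle(im,tuple(int(x) for x in r['point']),3,(0,0,255),1)
    else:
        for r in eyes.outline_of(th,p)[:1]:
            q=C[r['region']&(p['range_z']>0)]
            for a,b in [(.1,.115),(.115,.124),(.128,.16),(.162,.172)]:
                k=q[(q[:,2]>a)&(q[:,2]<b)]
                if len(k)>5: print(th,r['confidence'],(a,b),len(k),'mid',(k.min(0)+k.max(0))/2,'size',np.ptp(k,0))
            b=[int(x) for x in r['box']];cv2.rectangle(im,b[:2],b[2:],(0,255,0),1)
cv2.imwrite('pics/'+sys.argv[1]+'.png',im)
E
python3 look.py w1 long_pin short_pin
```

```text
2.05 [ 0.4538 -0.3212  0.4047] [ 3.1117  0.4299 -0.0005] 0.08490790363627809 0.0 [ 0.2207 -0.0218  0.4763]
[[ 0.2716 -0.9211 -0.2788  0.5249]
 [-0.9624 -0.2596 -0.0799 -0.3005]
 [ 0.0012  0.29   -0.957   0.3727]
 [ 0.      0.      0.      1.    ]]
long_pin 0.76 (0.115, 0.124) 2180 mid [ 0.5165 -0.303   0.1197] size [0.0473 0.0474 0.0045]
long_pin 0.76 (0.162, 0.172) 555 mid [ 0.5165 -0.3026  0.1653] size [0.0176 0.0174 0.0053]
short_pin 0.66 (0.1, 0.115) 443 mid [ 0.5283 -0.2238  0.1064] size [0.0174 0.0175 0.0127]
```

The collar (47 mm) and knob (17.5 mm) match the given sizes and heights. Next I go over the pin, down and close.

>>> apply_moves(
  plan=[
    [0.085, 0.033, 0, 0, 0],
    [0.085, 0.065, -0.0005, 0, 0],
    [0.085, 0.065, -0.0005, 0.02, 0],
    [0.085, 0.065, -0.0005, 0.05, 0],
    [0.085, 0.065, -0.0005, 0.08, 0],
    [0.085, 0.065, -0.0005, 0.104, 0],
    [0.085, 0.065, -0.0005, 0.104, 0],
    [0.085, 0.065, -0.0005, 0.104, 0],
    [0.085, 0.065, -0.0005, 0.104, 0],
  ],
)

```text
t: 2.95
tool_pos: [0.5156, -0.3054, 0.3026]
tool_rot: [3.111, 0.423, 0.003]
contact_force: [1.2, -0.6, 0.2]
opening: 0.0849
grip_force: 0.0
```

>>> apply_moves(
  plan=[
    [0, 0, 0, 0, 0],
    [0, 0, 0, 0, 0],
    [0, 0, 0, 0, 0],
    [0, 0, 0, 0, 0],
    [0, 0, 0, 0, 0],
    [0, 0, 0, 0, 0],
    [0, 0, 0, 0, 0],
    [0, 0, 0, 0, 0],
    [0, 0, 0, 0, 0],
    [0, 0, 0, 0, 0],
  ],
  newtons=60,
)

```text
t: 3.78
tool_pos: [0.5158, -0.3042, 0.3013]
tool_rot: [-3.113, -0.426, -0.001]
contact_force: [-1.0, 1.2, 5.4]
opening: 0.0162
grip_force: 58.5
```

>>> apply_moves(
  plan=[
    [0, 0, 0, -0.015, 0],
    [0, 0, 0, -0.03, 0],
    [0, 0, 0, -0.05, 0],
    [0, 0, 0, -0.08, 0],
    [0, 0, 0, -0.11, 0],
    [0, 0, 0, -0.14, 0],
    [0, 0, 0, -0.165, 0],
    [0, 0, 0, -0.18, 0],
    [0, 0, 0, -0.18, 0],
    [0, 0, 0, -0.18, 0],
  ],
)

```text
t: 4.62
tool_pos: [0.5156, -0.3043, 0.4799]
tool_rot: [-3.113, -0.425, 0.0]
contact_force: [-1.3, -0.1, -2.3]
opening: 0.0165
grip_force: 58.8
```

Run:
```python
from h import *
np.set_printoptions(precision=4,suppress=True)
o=telemetry.get_obs();print(o['t'],o['tool_pos'],o['tool_rot'],o['opening'],o['grip_force'],o['contact_force'],o['wrist_torque'])
p=shot('scene');C=cloud(p)
for r in eyes.outline_of('long_pin',p)[:1]:
    q=C[r['region']&(p['range_z']>0)];print(r['confidence'],r['box'],q.min(0),q.max(0))
b=p['img'][100:300,100:300]; b=cv2.resize(b,(600,600)); cv2.imwrite('pics/s2.png',b)
# cabinet eye from cloud of scene/top
for n in ['scene','top']:
    p=shot(n);C=cloud(p)
    for r in eyes.tip_of('upper_eye',p)[:1]: print(n,atz(p,[r['point']],.13))
    m=(abs(C[...,2]-.13)<.006)&(C[...,1]>0)&(C[...,1]<.5)&(C[...,0]>.4)
    print(cv2.minAreaRect(C[m][:,:2].astype(np.float32)))
```

```text
4.6167 [ 0.5156 -0.3043  0.4799] [-3.1126 -0.4255  0.0005] 0.016506803572132824 58.84807527065277 [-1.2533 -0.1032 -2.3124] [ 0.0075 -0.0086 -0.0287]
0.58 [143.5, 158.0, 172.7, 228.8] [ 0.023  -0.3289 -0.0036] [ 0.5413 -0.2193  0.3475]
scene [[0.5694 0.1408 0.13  ]]
((0.6610068678855896, 0.10296528041362762), (0.2448403537273407, 0.2420729696750641), 8.49398136138916)
top [[0.5595 0.1272 0.13  ]]
((0.6602705717086792, 0.10623937845230103), (0.24592407047748566, 0.23938003182411194), 7.371198654174805)
```

View pics/s2.png

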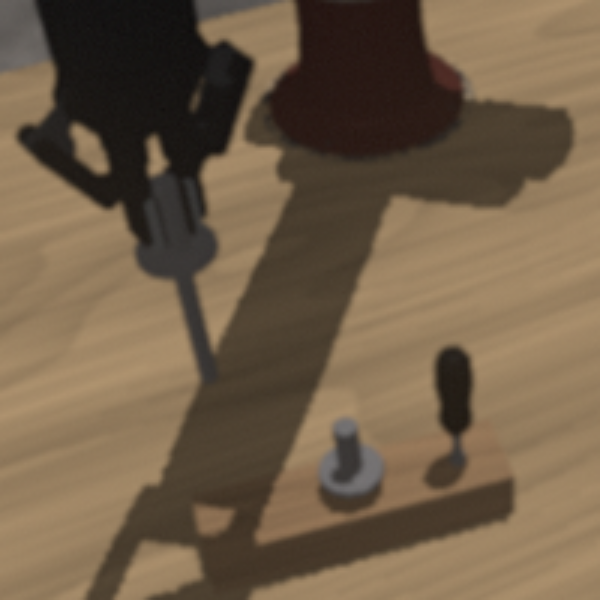

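The pin is firmly held and hangs upright, and the short pin and driver are untouched. Now over to the eye, stopping short of it for a close look.

>>> apply_moves(
  plan=[
    [0, 0.006, -0.024, 0, 0],
    [0, 0.016, -0.06, 0, 0],
    [0, 0.026, -0.1, 0, 0],
    [0, 0.036, -0.14, 0, 0],
    [0, 0.047, -0.18, 0, 0],
    [0, 0.057, -0.22, 0, 0],
    [0, 0.067, -0.26, 0, 0],
    [0, 0.077, -0.3, 0, 0],
    [0, 0.087, -0.34, 0, 0],
    [0, 0.096, -0.375, 0, 0],
    [0, 0.102, -0.398, 0, 0],
    [0, 0.105, -0.409, 0, 0],
  ],
)

```text
t: 5.92
tool_pos: [0.5064, 0.1208, 0.48]
tool_rot: [-3.111, -0.431, 0.001]
contact_force: [-0.1, -0.7, -1.9]
opening: 0.0169
grip_force: 59.0
```

>>> apply_moves(
  plan=[
    [0, 0, 0, 0, 0],
    [0, 0, 0, 0, 0],
    [0, 0, 0, 0, 0],
  ],
)

```text
t: 6.17
tool_pos: [0.5071, 0.117, 0.4803]
tool_rot: [3.112, 0.424, -0.001]
contact_force: [0.3, 0.7, -1.5]
opening: 0.0165
grip_force: 59.0
```

```bash
cat > eye.py <<'E'
from h import *
import sys
np.set_printoptions(precision=4,suppress=True)
o=telemetry.get_obs();print(o['t'],o['tool_pos'],o['tool_rot'],o['opening'],o['grip_force'],o['contact_force'])
p=shot('wrist'); im=p['img'].copy(); C=cloud(p)
for th in ['upper_eye','lower_eye','long_pin']:
    for r in eyes.tip_of(th,p)[:1]:
        u,v=r['point']; print(th,r['confidence'],r['point'],atz(p,[r['point']],{'u':.13,'l':.065}[th[0]] if 'eye' in th else o['tool_pos'][2]-.2915)[0]); cv2.circle(im,(int(u),int(v)),3,(0,0,255),1)
m=((abs(C[...,2]-.13)<.006)&(p['range_z']>0)).astype(np.uint8)
cs,hh=cv2.findContours(m,cv2.RETR_CCOMP,cv2.CHAIN_APPROX_NONE)
for c,k in zip(cs,hh[0]):
    if k[3]>=0 and len(c)>25:
        w=atz(p,c.reshape(-1,2),.13)[:,:2].astype(np.float32); print('hole',cv2.minEnclosingCircle(w), w.min(0),w.max(0)); cv2.drawContours(im,[c],-1,(0,255,0),1)
q=C[(p['range_z']>0)&(C[...,2]>.17)&(p['range_z']>.05)]
for a in np.arange(.18,.33,.02):
    k=q[(q[:,2]>a)&(q[:,2]<a+.02)]
    if len(k)>5: print('z',a,len(k),k.mean(0),np.ptp(k,0))
cv2.imwrite('pics/'+sys.argv[1]+'.png',im)
E
python3 eye.py w2
```

```text
6.1667 [0.5071 0.117  0.4803] [ 3.1122  0.4236 -0.001 ] 0.016484494018680004 59.01504993438721 [ 0.278   0.7441 -1.4502]
upper_eye 0.94 [274.9, 130.1] [0.5648 0.1375 0.13  ]
lower_eye 0.77 [275.2, 124.3] [0.5688 0.139  0.065 ]
long_pin 0.89 [278.2, 202.0] [0.508  0.1182 0.1888]
hole ((0.5653045177459717, 0.136183500289917), 0.014661485329270363) [0.5508 0.1215] [0.5798 0.1505]
z 0.18 39 [0.5123 0.1189 0.1943] [0.0052 0.0102 0.0095]
z 0.19999999999999998 93 [0.5121 0.1186 0.21  ] [0.0082 0.0113 0.0196]
z 0.21999999999999997 81 [0.5125 0.1188 0.2278] [0.0058 0.0108 0.0165]
z 0.2799999999999999 2445 [0.5202 0.1208 0.2985] [0.0309 0.0468 0.007 ]
z 0.29999999999999993 1029 [0.5155 0.1196 0.3125] [0.0286 0.0421 0.02  ]
z 0.31999999999999995 2070 [0.5154 0.1195 0.3303] [0.028  0.0423 0.02  ]
```

View pics/w2.png

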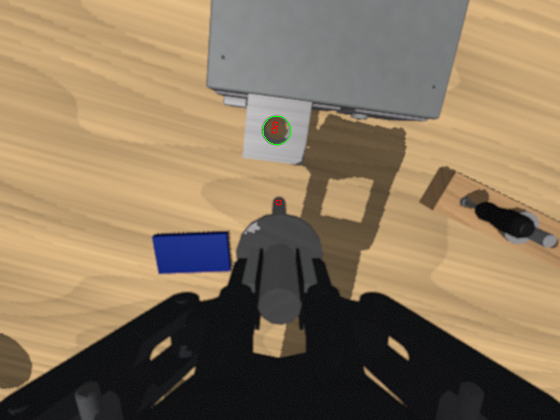

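The wrist view shows the upper eye's hole at (276,130) and the pin's lower tip at (279,202). The hole measures 29 mm at (0.565, 0.136), and the pin is upright beneath the TCP. I shift above the eye and lower to just above the plate.

>>> apply_moves(
  plan=[
    [0, 0.02, -0.001, 0, 0],
    [0, 0.045, -0.002, 0, 0],
    [0, 0.061, -0.003, 0, 0],
    [0, 0.061, -0.003, 0.015, 0],
    [0, 0.061, -0.003, 0.035, 0],
    [0, 0.061, -0.003, 0.045, 0],
    [0, 0.061, -0.003, 0.045, 0],
    [0, 0.061, -0.003, 0.045, 0],
  ],
)

```text
t: 7.03
tool_pos: [0.5644, 0.1368, 0.4344]
tool_rot: [-3.113, -0.425, 0.004]
contact_force: [-0.6, -0.4, -2.1]
opening: 0.0165
grip_force: 59.0
```

```bash
python3 eye.py w3
```

```text
7.0333 [0.5644 0.1368 0.4344] [-3.1127 -0.4248  0.004 ] 0.016509978118530597 59.014994502067566 [-0.5979 -0.3827 -2.1206]
upper_eye 0.57 [279.0, 197.4] [0.5656 0.1376 0.13  ]
lower_eye 0.78 [278.6, 182.2] [0.5661 0.1382 0.065 ]
long_pin 0.67 [277.1, 202.6] [0.5638 0.1389 0.1429]
z 0.18 47 [0.5694 0.1389 0.1851] [0.0055 0.0103 0.0109]
z 0.23999999999999996 2615 [0.5768 0.1407 0.2529] [0.0312 0.0467 0.0133]
z 0.25999999999999995 1405 [0.5724 0.1393 0.2718] [0.0146 0.0423 0.02  ]
z 0.2799999999999999 3632 [0.5693 0.1386 0.2933] [0.0303 0.0439 0.02  ]
z 0.29999999999999993 8631 [0.5694 0.1389 0.3132] [0.0455 0.0935 0.02  ]
z 0.31999999999999995 16350 [0.5716 0.1393 0.3321] [0.0509 0.1133 0.02  ]
```

View pics/w3.png

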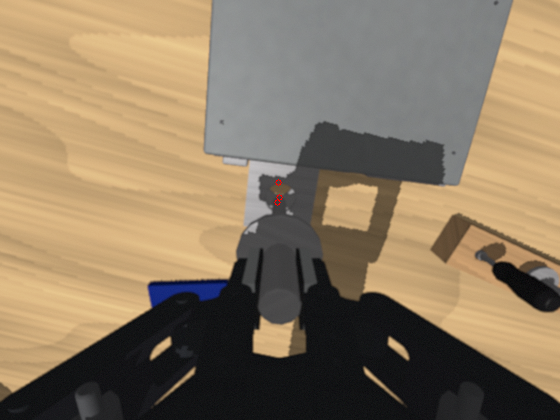

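The tip (277,203) sits over the eye at (279,195), within about 2 mm in the horizontal plane against a clearance of 8 mm. Lowering now.

>>> apply_moves(
  plan=[
    [0, 0.001, 0, 0.01, 0],
    [0, 0.001, 0, 0.02, 0],
    [0, 0.001, 0, 0.03, 0],
    [0, 0.001, 0, 0.04, 0],
    [0, 0.001, 0, 0.05, 0],
    [0, 0.001, 0, 0.06, 0],
    [0, 0.001, 0, 0.07, 0],
    [0, 0.001, 0, 0.08, 0],
    [0, 0.001, 0, 0.09, 0],
    [0, 0.001, 0, 0.1, 0],
    [0, 0.001, 0, 0.108, 0],
    [0, 0.001, 0, 0.112, 0],
  ],
)

```text
t: 8.23
tool_pos: [0.5655, 0.1374, 0.3219]
tool_rot: [-3.113, -0.426, 0.003]
contact_force: [0.2, -0.5, -2.9]
opening: 0.0167
grip_force: 59.0
```

>>> apply_moves(
  plan=[
    [0, 0, 0, 0, 0],
    [0, 0, 0, 0.002, 0],
    [0, 0, 0, 0.004, 0],
    [0, 0, 0, 0.006, 0],
    [0, 0, 0, 0.006, 0],
    [0, 0, 0, 0.006, 0],
  ],
)

```text
t: 8.73
tool_pos: [0.5659, 0.1375, 0.3179]
tool_rot: [3.113, 0.426, 0.0]
contact_force: [0.5, 0.3, -3.6]
opening: 0.0167
grip_force: 59.0
```

>>> apply_moves(
  plan=[
    [0, 0, 0, 0.001, 0],
    [0, 0, 0, 0.001, 0],
    [0, 0, 0, 0.002, 0],
    [0, 0, 0, 0.002, 0],
    [0, 0, 0, 0.002, 0],
    [0, 0, 0, 0.002, 0],
  ],
)

```text
t: 9.23
tool_pos: [0.566, 0.1375, 0.3164]
tool_rot: [-3.113, -0.426, -0.001]
contact_force: [-1.4, 0.5, 3.4]
opening: 0.0167
grip_force: 59.6
```

The contact force shows the collar has reached the eye. Releasing and rising.

>>> apply_moves(
  plan=[
    [0.03, 0, 0, 0, 0],
    [0.05, 0, 0, 0, 0],
    [0.07, 0, 0, 0, 0],
    [0.07, 0, 0, 0, 0],
    [0.07, 0, 0, 0, 0],
    [0.07, 0, 0, 0, 0],
    [0.07, 0, 0, -0.01, 0],
    [0.07, 0, 0, -0.03, 0],
    [0.07, 0, 0, -0.06, 0],
    [0.07, 0, 0, -0.09, 0],
    [0.07, 0, 0, -0.12, 0],
    [0.07, 0, 0, -0.12, 0],
  ],
)

```text
t: 10.23
tool_pos: [0.5668, 0.1376, 0.4451]
tool_rot: [3.112, 0.426, 0.021]
contact_force: [1.0, -0.8, 2.3]
opening: 0.0702
grip_force: 0.0
```

```bash
sed -i 's/(.162,.172)/(.132,.14),(.175,.19)/' look.py; python3 look.py w4 long_pin short_pin upper_eye
python3 - <<'E'
from h import *
p=shot('scene');cv2.imwrite('pics/s4.png',cv2.resize(p['img'][130:290,150:450],(800,427)))
E
```

```text
10.2333 [0.5668 0.1376 0.4451] [3.1122 0.4257 0.0214] 0.0701590428063792 0.0 [ 0.9538 -0.8124  2.2988]
[[ 0.2689 -0.9258 -0.2658  0.6384]
 [-0.9632 -0.2576 -0.0774  0.1581]
 [ 0.0032  0.2768 -0.9609  0.414 ]
 [ 0.      0.      0.      1.    ]]
long_pin 0.62 (0.128, 0.16) 1428 mid [0.566 0.138 0.144] size [0.0495 0.0476 0.0317]
long_pin 0.62 (0.132, 0.14) 1306 mid [0.5672 0.1379 0.1359] size [0.047  0.0472 0.0077]
long_pin 0.62 (0.175, 0.19) 373 mid [0.5675 0.1381 0.1787] size [0.0171 0.017  0.0074]
short_pin 0.93 (0.1, 0.115) 139 mid [ 0.528 -0.218  0.106] size [0.0178 0.0106 0.0119]
```

View pics/s4.png

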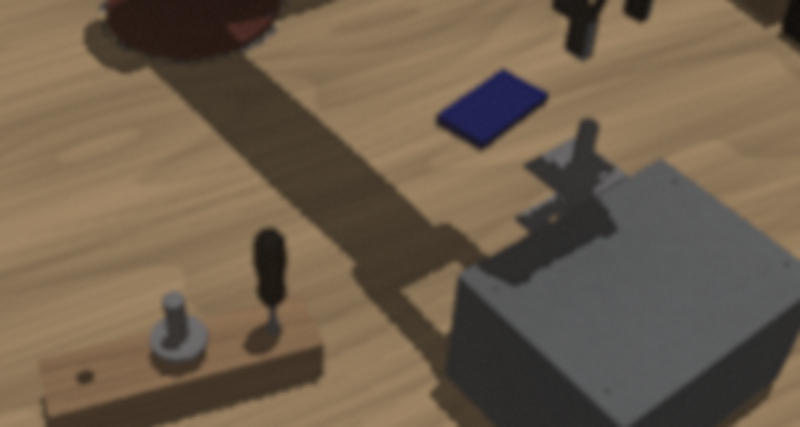

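The collar (top at 0.136) lies on the upper eye, with the knob upright at (585,140). The short pin still stands in the block at (178,330), and the gripper is clear.

```bash
python3 -c "
from station import ctrl
print(ctrl.finish_job())"
```

```text
the job is handed in; nothing more can be done
None
```

I threaded the long pin through both eyes, rested its collar on the upper eye, let go and handed the job in at about 10 s. The hand-in gave no verdict. The last images showed the pin upright and the short pin still standing in its hole.

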